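Load and close the dark chamber

TASK

On the brass post of the pulled-out carriage, thread first the white ring and then the red ring, each fully home. Then, in this order, push the carriage fully into the chamber, fold the black lid down shut, and swing the red-handled clamp down onto the lid as far as it goes. Leave everything else on the table where it is.

Things in the scene. Friction and masses are not known exactly. Their poses are not given: they have to be found in the camera images.
- chamber: Grey open-topped box fixed to the table, 140 mm (its x) by 150 mm (its y), 70 mm high, walls 8 mm. Origin: centre of its underside. Also open at its +y end, where the carriage comes out. Outside its -y end a steel pedestal (chamber y -125 to -95 mm, x -5 to 45 mm, 75 mm high, cheeks to 108 mm) carries the clamp.
- carriage (a joint): Sliding tray of the chamber, in m: 0 = fully in, grows as it comes out along chamber +y (at most 0.14); about 3 N of friction. Flat plate 110 mm wide, no side walls, its top 14 mm above the table. Blue front plate 140 mm wide, 8 mm thick, 3 to 67 mm above the table; a black knob (24 mm diameter, 10 mm proud) sits mid-width on its outer face, centred 22 mm above the table.
- carriage_seat (a point): Foot of the carriage's brass post, on the plate's top (14 mm above the table), moving with the carriage; axes as the chamber's. The post is 16 mm in diameter and 50 mm tall with a conical tip. The outer face of the front plate lies 63 mm from here along chamber +y (its inner face 55 mm).
- carriage_front (a point): Point on the outer face of the carriage's blue front plate, in the middle of its width and 50 mm above the table: a place to push, along chamber -y.
- lid (a joint): Black hinged lid, yellow strip along its free edge, in rad: 0 = shut, grows as it opens, 1.57 = upright, more = leaning out over the chamber's -x side (at most 2.05). Stiff hinge (0.3 N m): it stays where it is left. 145 mm from hinge to free edge, 158 mm along chamber y, 8 mm thick; shut, its top is 78 mm above the table.
- lid_hinge (a point): Middle of the lid's hinge line, at chamber (-70, 0, 70) mm, along chamber y. The lid's inner face runs through this line.
- lid_edge (a point): Middle of the lid's free edge, at half its thickness, 145 mm from the hinge; moves with the lid.
- clamp (a joint): Clamp arm, in rad: 0 = down on the lid, pointing to chamber +y; grows as raised, 1.57 = upright, more = leaning out to chamber -y (at most 2.1). Axis along chamber x, stiff (0.2 N m), stays where left. Steel arm 24 mm wide, 12 mm thick, 100 mm from axis to red cross bar (16 mm diameter, 60 mm long, along chamber x); a pad hangs under it at 75 mm.
- clamp_hinge (a point): Middle of the clamp arm's axis, at chamber (20, -105, 95) mm.
- clamp_tip (a point): Centre of the red cross bar at the end of the clamp arm; moves with it.
- white_ring: White plastic ring, outer diameter 60 mm, hole 22 mm, 20 mm high, lying flat on the table. Origin: centre of its underside, z along its axis.
- red_ring: Red plastic ring of the same size: outer diameter 60 mm, hole 22 mm, 20 mm high. Origin: centre of its underside, z along its axis.
- canister: Bystander: amber jar with a black cap, 54 mm in diameter, 55 mm tall, standing among the rings. Origin: centre of its underside.
- driver: Bystander: screwdriver, 180 mm long, lying in front of the chamber, towards the robot.
- dish: Bystander: shallow glass dish, 90 mm in diameter, 18 mm high. Origin: centre of its underside.
- headstage: Bystander: black box 45 x 110 x 36 mm behind the chamber, a steel plug on its +y end. Origin: centre of its underside.
- objective: Bystander: dark microscope objective standing upright, 42 mm in diameter, 56 mm tall. Origin: centre of its underside.
- slide_box: Bystander: yellow slide box, 60 x 90 x 30 mm, to the right of the clamp. Origin: centre of its underside.
- post_a: Fixed red-capped cable post, 28 mm in diameter at the foot, 20 mm at the cap, 56 mm tall, near the rings. Origin: centre of its underside.
Mind the look-alikes: they are no part of the job. What is shaped like the red_ring but blue or pink is not meant.

How it is judged:
By the outcome, as a careful person would: the job done as asked, in the order asked, and still so for the second after the job is handed in, with the robot touching nothing.
It also fails if it takes over 72 s, if anything falls off the work surface, if the arm or the gripper's body presses on something with over 40 N, if the wrist force passes 120 N, or if a joint passes its speed limit or range.

ROBOT

A 6-joint arm with a two-finger parallel gripper is mounted at the origin on the work surface. World frame = base frame: x ahead of the robot, y to its left, z up, the work surface at z = 0. Lengths are in mm, angles in rad, forces in N, time in s.
With the tool pointing down it reaches from about 350 to 875 mm from the base axis. Payload 4.2 kg.
Tool frame: the origin (TCP) lies at the very end of the fingers, on their centre line; the grasp point (between the pads) lies 19 mm behind it; z points along the fingers, y is the line along which they close (so a half turn about z gives the same grasp; the last joint's range is limited). The gripper opens to 85 mm and grips with 20 to 120 N. Pads are 22 mm wide; open, the fingers measure 114 mm over their backs; the gripper's body (76 mm by 85 mm) begins 54 mm behind the grasp point. The pads swing forward as they close: fully open they stand 13 mm farther back than shut.
Start: joints at [-1.073, 0.385, 0.008, 0, -1.194, -0.259], TCP at [147.853, -607.239, 231.312] pointing down, gripper open.
Joint ranges: [-3.14, 3.14], [-1.21, 2.06], [-1.07, 1.41], [-3.16, 2.05], [-2.99, -0.16], [-3.1, 3.1]. Speed limits (rad/s): [2.79, 2.79, 3.14, 3.14, 3.14, 3.14].

INTERFACE

Orientations are given as a unit quaternion [x, y, z, w].
In Python, from bench import read_state, get_image, get_calibration, job_done gives the robot as it stands.
- The arm moves only by the shell command python3 -m creep 'ROWS'. ROWS is a JSON object of lists of equal length, an entry for each row: "translation": the shift along the world's x, y, z in cm, a list of three; "delta_rot": the turn, a rotation vector about the world's x, y, z in degrees, a list of three; "hand": the finger opening in cm, from 0 to 8.54. A call has 1 to 8 rows; each row is the pose to reach, as a shift and turn from the pose commanded when the call began; what a row does not reach only later rows make up. A row lasts 1/8 s, in which the tool goes at most 62.5 mm and 10.7 degrees, less where a joint would pass 70% of its speed; a pose out of reach is approached as far as the arm can. A call with a gripper value outside its range is refused whole. The fingers move at their own pace and stop on an object; the grip force is fixed at half the most. Time passes only in rows, so rows that repeat a pose let the fingers close. It gives the time, the measured TCP pose, the force, the opening and the grip force at its end, in the units of the state.
- read_state(): the state, without advancing time (a new reading comes with each control period).
- get_image(name): name is "scene" or "top" or "wrist"; returns (picture, depth): 420x560x3 uint8, red, green, blue; 420x560 float32, mm along the optical axis (not along the pixel's ray), 0 where there is no reading.
- get_calibration(name): a dict with "intrinsics" (3x3 intrinsics, pixels), "dist" ([k1, k2, p1, p2, k3] as OpenCV has them; the pictures are not rectified), "xyz" and "attitude" of the camera in the world. Camera axes: x right, y down, z forward; pixel columns grow to the right and rows downward; lengths in mm; the calibration is good to about 2 mm. A picture is of the moment at which its call begins: read the wrist's pose just before it. get_calibration takes no time and is no camera call; for the wrist camera it gives the pose at the moment of the call.
- job_done(): hands the job in; it is judged then, once.
The state is a dict: "clock": time; "joints": joint angles; "joint_vel": joint speeds; "joint_efforts": joint torques, N m; "position": TCP position; "ee_rot": TCP orientation; "contact_force": force on the tool from outside, world axes, zero at the start; "wrist_torque": the same for the moment, N m; "gripper_width": finger opening in mm; "grasp_force": force on a finger pad.
Only numpy, scipy, OpenCV 4.12 (cv2) and the standard library are available. Lean on these libraries where they do the work, as an engineer would, in place of code of your own. Each camera call takes 0.05 s, during which the arm holds its last target. There are 200 camera calls.

## Working session

There is one attempt and no reset: what is moved stays moved. The work goes in short steps, Python scripts to look and compute and a shell command to move; the robot and the scene stay as the last step left them, time stands still between calls to the robot, and variables do not carry over. Pictures are saved under pics/ and viewed, at most 10 in all, crops included, and the job is handed in when it is done.

```bash
mkdir -p pics; ls; cat > h.py <<'E'
import numpy as np, cv2, pickle
from scipy.spatial.transform import Rotation as R
from bench import *
def snap(n,tag):
    c=get_calibration(n); p,d=get_image(n)
    cv2.imwrite(f'pics/{tag}.png',p[:,:,::-1]); pickle.dump((c,p,d),open(f'{tag}.pkl','wb')); return c,p,d
def load(tag): return pickle.load(open(f'{tag}.pkl','rb'))
def rot(c):
    a=np.array(c['attitude'],float)
    return a if a.shape==(3,3) else R.from_quat(a).as_matrix() if a.size==4 else R.from_rotvec(a).as_matrix()
def cloud(c,d):
    h,w=d.shape; u,v=np.meshgrid(np.arange(w),np.arange(h))
    K=np.array(c['intrinsics'],float)
    n=cv2.undistortPoints(np.stack([u,v],-1).reshape(-1,1,2).astype(float),K,np.array(c['dist'],float)).reshape(h,w,2)
    P=np.dstack([n*d[...,None],d])
    return P@rot(c).T+np.array(c['xyz'])
def proj(c,X):
    r=rot(c); t=-r.T@np.array(c['xyz'])
    return cv2.projectPoints(np.array(X,float).reshape(-1,3),cv2.Rodrigues(r.T)[0],t,np.array(c['intrinsics'],float),np.array(c['dist'],float))[0].reshape(-1,2)
E
python3 - <<'E'
from h import *
for n in('scene','top'):
    c,p,d=snap(n,n+'0'); print(n,c)
s=read_state(); print(s)
E
```

```text
pics
scene {'intrinsics': array([[393.07956682,   0.        , 278.66975361],
       [  0.        , 393.07956682, 210.9503066 ],
       [  0.        ,   0.        ,   1.        ]]), 'dist': array([0.03281098, 0.        , 0.        , 0.        , 0.        ]), 'xyz': array([906.15803666, 604.55709496, 594.92139365]), 'attitude': array([ 0.23686039,  0.84705433, -0.45984294, -0.12223172])}
top {'intrinsics': array([[438.55785618,   0.        , 284.03513603],
       [  0.        , 438.55785618, 210.04498039],
       [  0.        ,   0.        ,   1.        ]]), 'dist': array([0.03826852, 0.        , 0.        , 0.        , 0.        ]), 'xyz': array([ 361.76702576,  -54.1263609 , 1138.37202538]), 'attitude': array([-0.70375734,  0.70662733, -0.05588784,  0.04774916])}
{'clock': 0.1, 'joints': array([-1.07339839e+00,  3.85513655e-01,  6.78806674e-03, -4.10888097e-04,
       -1.19402565e+00, -2.58610931e-01]), 'joint_vel': array([ 0.00027927, -0.00142288,  0.00306917,  0.00377546,  0.00152367,
        0.00238429]), 'joint_efforts': array([-7.71407449e-04, -3.93318844e+01,  1.88930833e+01,  4.19794813e+00,
       -2.53565406e-03, -1.35335092e-06]), 'position': array([ 147.72537921, -606.7633584 ,  230.32404923]), 'ee_rot': array([-1.19034758e-01,  9.92889588e-01,  9.78927499e-04, -1.83267790e-04]), 'contact_force': array([0.12988613, 0.21414572, 0.69799711]), 'wrist_torque': array([-0.07293956, -0.00206884,  0.01716505]), 'grasp_force': 0.0, 'gripper_width': 85.1359056730938}
```

View pics/top0.png

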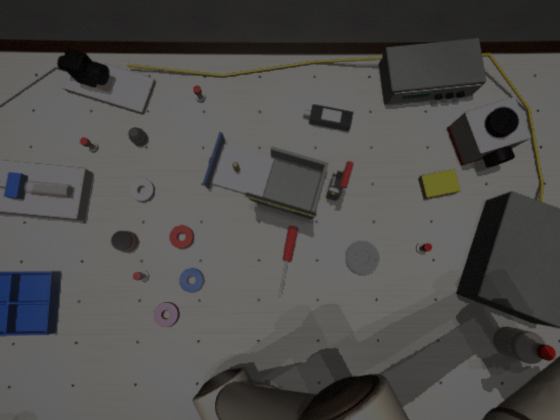

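View pics/scene0.png

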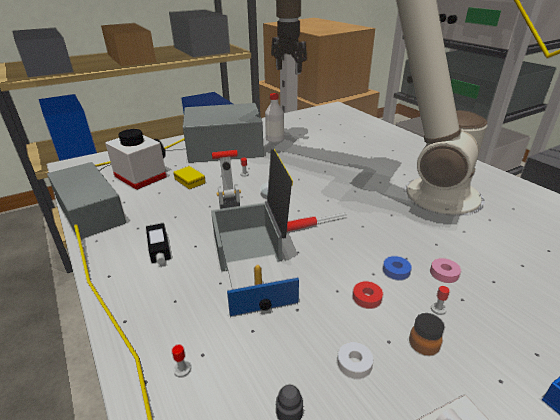

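Top view: the white ring is at (142,190) and the red ring at (181,237). Look-alikes are blue (191,280) and pink (166,314), plus red post caps at (85,142), (197,90) and (138,276). The carriage post is at (236,166), the front plate at (213,160), the chamber at (290,182), the upright lid along (285,210), and the clamp at (340,182) with its red bar at (347,174).

```bash
python3 - <<'E'
from h import *
c,p,d=load('top0'); P=cloud(c,d)
cv2.imwrite('pics/crop1.png',cv2.resize(p[110:340,90:390,::-1],None,fx=2.6,fy=2.6,interpolation=cv2.INTER_CUBIC))
hsv=cv2.cvtColor(p,cv2.COLOR_RGB2HSV)
def show(n,u,v,r,zlo,zhi,mask=None):
    m=np.zeros(d.shape,bool); m[v-r:v+r+1,u-r:u+r+1]=1; m&=(d>0)&(P[...,2]>zlo)&(P[...,2]<zhi)
    if mask is not None:m&=mask
    Q=P[m]; 
    if len(Q)<4: print(n,len(Q));return
    (cx,cy),rad=cv2.minEnclosingCircle(Q[:,:2].astype(np.float32))
    print(n,len(Q),'mec',round(cx,1),round(cy,1),round(rad,1),'med',np.median(Q,0).round(1),'mid',((Q.min(0)+Q.max(0))/2).round(1))
for n,u,v in(('white',142,190),('red',181,237),('blue',191,280),('pink',166,314)): show(n,u,v,18,12,30)
show('canister',124,240,18,45,70);show('post_a',138,276,10,45,70);show('post',236,166,6,40,80);show('objective',137,136,14,45,70)
show('table',230,300,8,-20,20)
for n,a,b in(('red',130,330),('blue',130,330)):pass
sat=hsv[...,1]>90
show('frontplate',213,160,30,45,85,sat&(hsv[...,0]>100)&(hsv[...,0]<130))
m=sat&(hsv[...,0]>100)&(hsv[...,0]<130)&(P[...,2]>45); m[:,:195]=0;m[:,230:]=0;m[200:]=0;Q=P[m];print(len(Q)); print(cv2.minAreaRect(Q[:,:2].astype(np.float32)))
# chamber rim
m=(P[...,2]>62)&(P[...,2]<76);m[:,:240]=0;m[:,335:]=0;m[:140]=0;m[225:]=0
Q=P[m];print('rim',len(Q),cv2.minAreaRect(Q[:,:2].astype(np.float32)))
m=(P[...,2]>85);m[:,:235]=0;m[:,325:]=0;m[:140]=0;m[235:]=0
Q=P[m];print('lid',len(Q),cv2.minAreaRect(Q[:,:2].astype(np.float32)) if len(Q) else 0, Q.min(0),Q.max(0))
m=(P[...,2]>85);m[:,:325]=0;m[:,360:]=0;m[:150]=0;m[210:]=0
Q=P[m];print('clamp',len(Q),Q.min(0),Q.max(0))
E
```

```text
white 394 mec 582.4 299.9 31.2 med [581.1 299.2  19.9] mid [582.2 300.5  18.4]
red 383 mec 459.0 196.6 30.0 med [458.7 195.4  19.5] mid [458.7 196.5  19.2]
blue 392 mec 350.4 168.5 29.8 med [350.4 167.5  19.8] mid [349.5 168.   19.1]
pink 414 mec 267.8 227.0 29.8 med [268.3 226.7  19.7] mid [268.1 226.9  18.6]
canister 328 mec 448.1 334.4 24.8 med [448.7 332.5  54.5] mid [448.  333.8  53.1]
post_a 60 mec 362.3 290.4 9.5 med [361.6 290.   54.9] mid [362.7 290.4  53.6]
post 44 mec 636.3 56.5 9.1 med [634.5  56.1  59.1] mid [636.2  55.6  53.7]
objective 119 mec 722.9 312.3 17.0 med [721.1 311.7  54.2] mid [723.4 313.3  52.5]
table 286 mec 299.7 70.6 28.7 med [ 2.996e+02  7.070e+01 -2.000e-01] mid [299.6  70.7  -1.7]
frontplate 121 mec 652.7 112.7 66.8 med [651.5 112.8  66.3] mid [652.7 112.   65.9]
121
((652.7354736328125, 112.67649841308594), (5.7002410888671875, 133.51866149902344), 73.48941040039062)
rim 418 ((586.1508178710938, -102.0575942993164), (182.53961181640625, 151.4606170654297), 73.32714080810547)
lid 507 ((467.9598693847656, -31.144500732421875), (152.388916015625, 154.91282653808594), 57.681983947753906) [ 361.76702576 -134.61486894   85.1631708 ] [ 538.90104875   18.19296674 1138.37202538]
clamp 444 [ 361.76702576 -217.92623408   85.02424525] [ 611.06041451  -54.1263609  1138.37202538]
```

View pics/crop1.png

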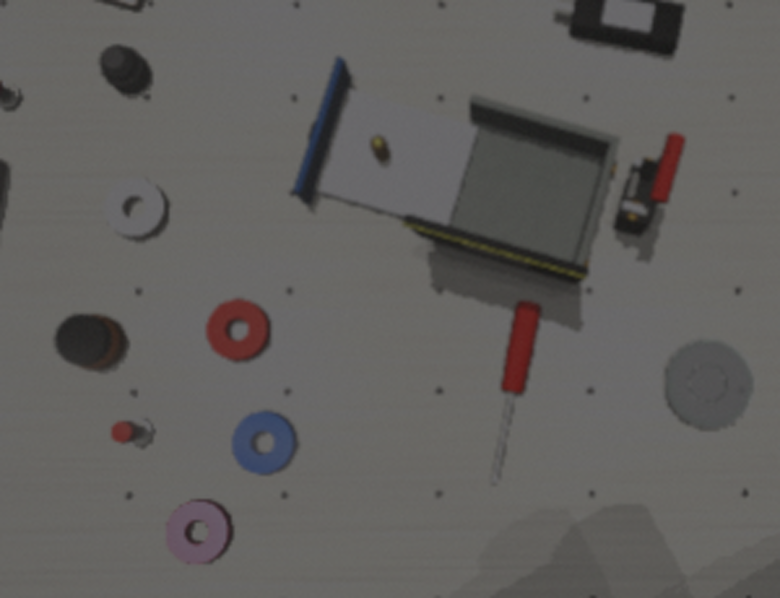

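```bash
python3 - <<'E'
from h import *
c,p,d=load('top0'); P=cloud(c,d); ok=d>0
cs,ps,ds=load('scene0'); S=cloud(cs,ds); oks=ds>0
# yaw from front plate top
hsv=cv2.cvtColor(p,cv2.COLOR_RGB2HSV)
m=ok&(hsv[...,1]>90)&(hsv[...,0]>100)&(hsv[...,0]<130)&(P[...,2]>60); m[:,:195]=0;m[:,230:]=0;m[200:]=0
vx,vy,_,_=cv2.fitLine(P[m][:,:2].astype(np.float32),cv2.DIST_HUBER,0,.01,.01).ravel(); print('fp yaw',np.degrees(np.arctan2(vy,vx)))
# lid yellow strip yaw, from top
m=ok&(hsv[...,0]>20)&(hsv[...,0]<35)&(hsv[...,1]>90)&(P[...,2]>120);m[:,:235]=0;m[:,335:]=0
Q=P[m];vx,vy,_,_=cv2.fitLine(Q[:,:2].astype(np.float32),cv2.DIST_HUBER,0,.01,.01).ravel();print('strip',len(Q),np.degrees(np.arctan2(-vx,vy)),np.median(Q,0))
# refine yaw with rim: chamber local
o=np.array([636.2,56.2])
def loc(Q,yaw): 
    a=np.radians(yaw);A=np.array([[np.cos(a),np.sin(a)],[-np.sin(a),np.cos(a)]])
    return np.c_[(Q[:,:2]-o)@A.T,Q[:,2]]
m=ok&(P[...,2]>66)&(P[...,2]<74);m[:,:240]=0;m[:,335:]=0;m[:140]=0;m[225:]=0
for yaw in(-16.5,):
    L=loc(P[m],yaw)
    print(np.histogram(L[:,0],np.arange(-80,84,4)));print(np.histogram(L[:,1],np.arange(-240,-20,4)))
    b=L[L[:,1]<-200] ; print('back wall slope',np.polyfit(b[:,0],b[:,1],1), len(b))
    r=L[(L[:,0]>55)&(L[:,1]>-195)]; print('+x wall slope',np.polyfit(r[:,1],r[:,0],1),len(r), r[:,0].min(),r[:,0].max(),b[:,1].min(),b[:,1].max())
    print('lid strip local',np.median(loc(Q,yaw),0),loc(Q,yaw).min(0),loc(Q,yaw).max(0))
    hs=cv2.cvtColor(ps,cv2.COLOR_RGB2HSV)
    rs=oks&((hs[...,0]<8)|(hs[...,0]>172))&(hs[...,1]>130);rs[:,:205]=0;rs[:,242:]=0;rs[:145]=0;rs[165:]=0
    print('bar scene',rs.sum(),np.median(loc(S[rs],yaw),0),loc(S[rs],yaw).min(0),loc(S[rs],yaw).max(0))
    rt=ok&((hsv[...,0]<8)|(hsv[...,0]>172))&(hsv[...,1]>130);rt[:,:335]=0;rt[:,360:]=0;rt[:155]=0;rt[195:]=0
    print('bar top',rt.sum(),np.median(loc(P[rt],yaw),0),loc(P[rt],yaw).min(0),loc(P[rt],yaw).max(0))
    l=oks&(S[...,2]>100);l[:,:262]=0;l[:,295:]=0;l[:148]=0;l[250:]=0;Ls=loc(S[l],yaw);Ls=Ls[(abs(Ls[:,0]+75)<60)&(Ls[:,1]<0)&(Ls[:,1]>-260)]
    print('lid face scene',len(Ls),np.polyfit(Ls[:,2],Ls[:,0],1),Ls.min(0),Ls.max(0))
E
```

```text
fp yaw -17.044527
strip 166 -80.857285 [497.13031043 -83.86891791 213.42816832]
(array([ 6,  0,  0,  0,  1,  6,  6,  4,  5,  5,  6,  4,  4,  5,  5,  5,  5,
        5,  8,  5,  6,  5,  5,  5,  5,  4,  4,  6,  5,  5,  4,  6,  6,  4,
        5, 79, 84, 49,  2,  0]), array([-80, -76, -72, -68, -64, -60, -56, -52, -48, -44, -40, -36, -32,
       -28, -24, -20, -16, -12,  -8,  -4,   0,   4,   8,  12,  16,  20,
        24,  28,  32,  36,  40,  44,  48,  52,  56,  60,  64,  68,  72,
        76,  80]))
(array([ 0,  0,  0, 16, 76, 71,  6,  5,  5,  5,  6,  6,  6,  5,  6,  6,  4,
        6,  5,  7,  7,  4,  6,  8,  5,  5,  5,  6,  5,  5,  4,  6,  6,  7,
        6,  6,  8,  7,  8,  7,  7,  2,  0,  0,  0,  0,  0,  0,  0,  0,  0,
        0,  0,  0]), array([-240, -236, -232, -228, -224, -220, -216, -212, -208, -204, -200,
       -196, -192, -188, -184, -180, -176, -172, -168, -164, -160, -156,
       -152, -148, -144, -140, -136, -132, -128, -124, -120, -116, -112,
       -108, -104, -100,  -96,  -92,  -88,  -84,  -80,  -76,  -72,  -68,
        -64,  -60,  -56,  -52,  -48,  -44,  -40,  -36,  -32,  -28,  -24]))
back wall slope [ 3.92148848e-02 -2.20089388e+02] 187
+x wall slope [1.77347303e-02 6.78941843e+01] 175 60.234655840898306 72.1728534444678 -257.21687808348594 -200.47714836282407
lid strip local [ -92.04526213 -179.20779572  213.42816832] [-359.24980609 -267.94552096  202.10373333] [-89.4466803  -72.63883833 700.90740284]
bar scene 166 [  18.28987183 -257.9899123   200.19623744] [ -60.25042957 -642.06757985   10.59751653] [  48.85521553 -250.54404252  205.79167224]
bar top 152 [  18.0720086  -263.43221942  201.23732038] [ -10.03845363 -270.23710996  132.54122738] [  47.42529623 -257.46542924  206.16811738]
lid face scene 1204 [ -0.11020229 -61.82050468] [ -93.43041171 -222.44677583  100.11072153] [-72.46953829 -61.69707827 218.35235212]
```

```bash
python3 -m creep '{"translation":[[2.6,5.4,0],[5.2,10.8,0],[7.8,16.2,0],[10.4,21.7,0],[13,27.1,0],[15.6,32.5,0],[18.2,37.9,0],[20.8,43.3,0]],"delta_rot":[[0,0,8],[0,0,16],[0,0,24],[0,0,32],[0,0,40],[0,0,48],[0,0,56],[0,0,59.4]],"hand":[8.5,8.5,8.5,8.5,8.5,8.5,8.5,8.5]}'; python3 -m creep '{"translation":[[2.6,5.4,0],[5.2,10.8,0],[7.8,16.2,0],[10.4,21.7,0],[13,27.1,0],[15.6,32.5,0],[18.2,37.9,0],[20.8,43.3,-3]],"delta_rot":[[0,0,0],[0,0,0],[0,0,0],[0,0,0],[0,0,0],[0,0,0],[0,0,0],[0,0,0]],"hand":[8.5,8.5,8.5,8.5,8.5,8.5,8.5,8.5]}'
```

```text
clock: 1.1
position: [356.1, -172.4, 231.3]
ee_rot: [-0.596, 0.803, -0.0, 0.0]
contact_force: [1.4, -0.2, 0.4]
gripper_width: 85.0
grasp_force: 0.0
clock: 2.1
position: [564.0, 257.9, 205.0]
ee_rot: [-0.596, 0.803, -0.0, 0.003]
contact_force: [1.0, -0.2, 0.4]
gripper_width: 84.6
grasp_force: 0.0
```

```bash
python3 -m creep '{"translation":[[1.0,2.5,-3],[1.8,4.1,-8],[1.8,4.1,-8],[1.8,4.1,-8]],"delta_rot":[[0,0,0],[0,0,0],[0,0,0],[0,0,0]],"hand":[8.5,8.5,8.5,8.5]}'; python3 - <<'E'
from h import *
c,p,d=snap('wrist','w1'); P=cloud(c,d); s=read_state(); print(s['position'],c['xyz'],R.from_quat(s['ee_rot']).as_matrix().round(3))
m=(d>0)&(P[...,2]>15)&(P[...,2]<26)&(np.hypot(P[...,0]-582,P[...,1]-300)<45)
Q=P[m];print(len(Q),cv2.minEnclosingCircle(Q[:,:2].astype(np.float32)),np.median(Q,0))
t=(d>0)&(abs(P[...,2])<12);print(np.median(P[t],0),proj(c,[[582,300,20]]))
E
```

```text
clock: 2.6
position: [580.7, 296.0, 124.5]
ee_rot: [-0.596, 0.803, -0.0, 0.001]
contact_force: [-0.3, -0.4, 1.0]
gripper_width: 85.2
grasp_force: 0.0
[581.0185037  296.15291603 125.59087567] [558.1614849  224.41531337 268.00644325] [[-0.291 -0.957  0.003]
 [-0.957  0.291  0.002]
 [-0.002 -0.002 -1.   ]]
3434 ((581.5149536132812, 302.1527099609375), 30.008739471435547) [581.0271032  300.25672859  20.79938512]
[577.29431374 258.89041885   0.94502222] [[276.9539425  213.01115663]]
```

View pics/w1.png

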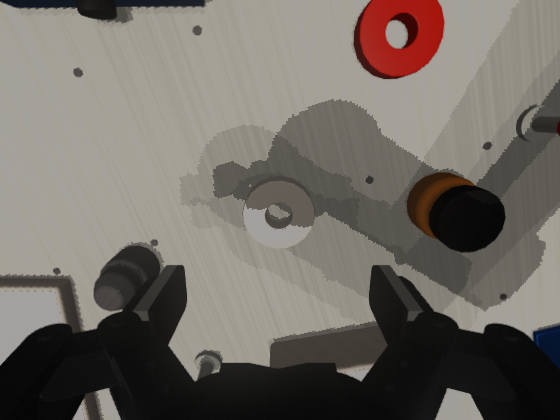

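White ring (278,213) lies between the fingers (columns 185–370). Objective, canister and red ring are clear. Descend and grasp.

```bash
python3 -m creep '{"translation":[[0.1,0.4,-5],[0.1,0.4,-10],[0.1,0.4,-12],[0.1,0.4,-12],[0.1,0.4,-12]],"delta_rot":[[0,0,0],[0,0,0],[0,0,0],[0,0,0],[0,0,0]],"hand":[8.5,8.5,8.5,8.5,8.5]}'; python3 -m creep '{"translation":[[0,0,0],[0,0,0],[0,0,0],[0,0,0],[0,0,0],[0,0,0]],"delta_rot":[[0,0,0],[0,0,0],[0,0,0],[0,0,0],[0,0,0],[0,0,0]],"hand":[5,5,5,5,5,5]}'
```

```text
clock: 3.28
position: [582.7, 300.9, 6.3]
ee_rot: [-0.595, 0.803, -0.0, 0.002]
contact_force: [0.3, 0.1, 0.7]
gripper_width: 84.8
grasp_force: 0.0
clock: 4.03
position: [582.1, 300.8, 6.2]
ee_rot: [-0.596, 0.803, -0.0, 0.002]
contact_force: [-1.6, -1.1, 8.1]
gripper_width: 57.5
grasp_force: 62.1
```

```bash
python3 -m creep '{"translation":[[0,0,5],[0.4,-2,10],[1.7,-8,10],[3.0,-14,10],[4.4,-20,10],[5.4,-24.5,10],[5.4,-24.5,10],[5.4,-24.5,10]],"delta_rot":[[0,0,0],[0,0,0],[0,0,0],[0,0,0],[0,0,0],[0,0,0],[0,0,0],[0,0,0]],"hand":[5,5,5,5,5,5,5,5]}'; cat > hov.py <<'E'
import sys
from h import *
c,p,d=snap('wrist',sys.argv[1]); P=cloud(c,d); s=read_state(); t=np.array(s['position']);print('tcp',t,'w',s['gripper_width'])
ok=d>0; a=np.radians(-17); ex=np.array([np.cos(a),np.sin(a)]);ey=np.array([-ex[1],ex[0]])
hsv=cv2.cvtColor(p,cv2.COLOR_RGB2HSV)
# ring in hand: points within 45mm of tcp, z between tcp and tcp+30
r=np.hypot(P[...,0]-t[0],P[...,1]-t[1])
for lo,hi in((-8,4),(4,16),(16,24)):
    m=ok&(r<40)&(P[...,2]>t[2]+lo)&(P[...,2]<t[2]+hi);print(lo,m.sum(),P[m].mean(0).round(1) if m.any() else '')
m=ok&(r<36)&(P[...,2]>t[2]+10)&(P[...,2]<t[2]+22);Q=P[m][:,:2]-t[:2]
if len(Q)>5: print('ring local ex',(Q@ex).min(),(Q@ex).max(),'ey',(Q@ey).min(),(Q@ey).max())
m=ok&(r<60)&(P[...,2]>30)&(P[...,2]<70)&(hsv[...,0]>10)&(hsv[...,0]<30)&(hsv[...,1]>90);print('brass',m.sum(),P[m].mean(0) if m.any() else '')
E
python3 hov.py w2
```

```text
clock: 5.03
position: [635.1, 55.2, 103.7]
ee_rot: [-0.595, 0.804, -0.0, 0.0]
contact_force: [-1.0, -0.2, 0.1]
gripper_width: 57.4
grasp_force: 64.1
tcp [635.07671456  55.86981299 103.6676152 ] w 57.471234930631255
-8 815 [632.   46.9 103.9]
4 11325 [634.2  53.7 117.6]
16 786 [633.5  50.4 123.5]
ring local ex -34.16098948530859 34.060974733557785 ey -29.141950018091222 30.594551009964903
brass 0
```

View pics/w2.png

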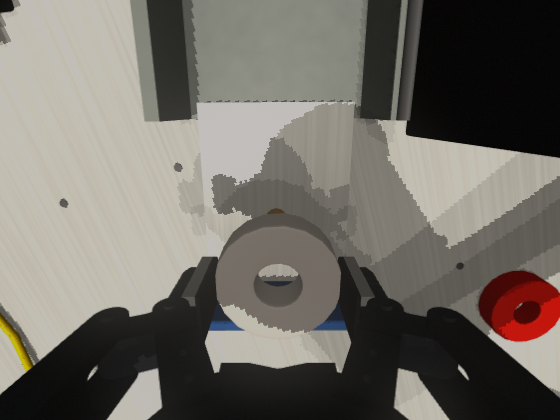

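```bash
python3 - <<'E'
from h import *
c,p,d=load('w2'); P=cloud(c,d); ok=d>0
t=np.array([635.1,55.7]); a=np.radians(-17); ex=np.array([np.cos(a),np.sin(a)]);ey=np.array([-ex[1],ex[0]])
L=np.dstack([(P[...,:2]-t)@ex,(P[...,:2]-t)@ey,P[...,2]])
print('pix',[ (v,L[v,277].round(1).tolist(),p[v,277].tolist()) for v in range(204,218,2)])
hsv=cv2.cvtColor(p,cv2.COLOR_RGB2HSV)
b=ok&(hsv[...,0]<25)&(hsv[...,1]>110)&(abs(L[...,0])<30)&(L[...,2]<75); b[:, :240]=0;b[:,310:]=0;b[230:]=0
print('brass',b.sum(), np.argwhere(b)[:,1].min() if b.any() else 0,np.argwhere(b)[:,1].max() if b.any() else 0,L[b].min(0),L[b].max(0),np.median(L[b],0))
for v in (130,150,170):
    row=ok[v]&(abs(L[v,:,2]-14)<5); e=L[v,row,0]; print('plate',v,e.min(),e.max(),(e.min()+e.max())/2,np.median(L[v,row,2]))
f=ok&(abs(L[...,2]-66)<4)&(L[...,1]>40)&(L[...,1]<80)&(hsv[...,0]>95)&(hsv[...,0]<130)
print('front',f.sum(),L[f].min(0),L[f].max(0), np.percentile(L[f][:,1],[5,95]))
x=L[f];print('slope',np.degrees(np.polyfit(x[:,0],x[:,1],1)[0]))
w=ok&(abs(L[...,2]-70)<3)&(L[...,1]<-60);x=L[w&(L[...,0]>40)];print('wall+x',len(x),x[:,0].min(),x[:,0].max(),x[:,1].max(),np.degrees(np.polyfit(x[:,1],x[:,0],1)[0]))
E
```

```text
pix [(204, [0.1, -8.3, 14.3], [97, 94, 87]), (206, [0.1, -6.8, 14.6], [96, 93, 86]), (208, [0.1, -5.4, 15.4], [84, 74, 56]), (210, [0.1, -5.8, 21.7], [74, 57, 36]), (212, [0.1, -5.3, 25.1], [74, 58, 36]), (214, [-0.0, -28.4, 101.3], [82, 77, 72]), (216, [-0.0, -28.5, 104.9], [83, 78, 73])]
brass 49 268 283 [-4.4235319  -5.7526606  15.04142641] [ 7.06554566 -2.08750715 25.8543026 ] [ 0.88858811 -4.90295738 20.53583051]
plate 130 -53.394137454928895 55.65532078475274 1.1305916649119219 14.989320883779484
plate 150 -53.483334088441964 56.10268122396124 1.3096735677596385 14.98662614363053
plate 170 -53.03722035123939 56.05545251746737 1.509116083113991 15.001412259974018
front 682 [-46.4089564   56.42082775  62.00821194] [46.173783   65.82943789 69.4138409 ] [57.20581938 64.54216792]
slope 0.3492082758221743
wall+x 2213 62.691761645862265 72.24982241542665 -70.97116863029686 0.11649621770842085
```

```bash
python3 -m creep '{"translation":[[0.16,0.11,-1],[0.16,0.11,-2.5],[0.16,0.11,-3.5],[0.16,0.11,-4.5],[0.16,0.11,-5.2],[0.16,0.11,-5.2]],"delta_rot":[[0,0,0],[0,0,0],[0,0,0],[0,0,0],[0,0,0],[0,0,0]],"hand":[5,5,5,5,5,5]}'
```

```text
clock: 5.82
position: [636.4, 56.0, 50.6]
ee_rot: [-0.595, 0.803, 0.0, -0.001]
contact_force: [0.4, -0.6, -0.1]
gripper_width: 57.5
grasp_force: 64.1
```

Threaded without force. Lower to the plate.

```bash
python3 -m creep '{"translation":[[0,0,-1],[0,0,-2],[0,0,-2.8],[0,0,-3],[0,0,-3]],"delta_rot":[[0,0,0],[0,0,0],[0,0,0],[0,0,0],[0,0,0]],"hand":[5,5,5,5,5]}'
```

```text
clock: 6.45
position: [636.8, 56.2, 21.3]
ee_rot: [-0.595, 0.803, -0.0, -0.0]
contact_force: [0.3, 0.1, 0.0]
gripper_width: 57.5
grasp_force: 64.1
```

```bash
python3 -m creep '{"translation":[[0,0,0],[0,0,0],[0,0,0],[0,0,4],[0,0,9],[0,0,13],[-2,1.6,13],[-6,4.8,13]],"delta_rot":[[0,0,0],[0,0,0],[0,0,0],[0,0,0],[0,0,0],[0,0,0],[0,0,0],[0,0,0]],"hand":[8.5,8.5,8.5,8.5,8.5,8.5,8.5,8.5]}'; python3 -m creep '{"translation":[[-4,3.1,-1],[-8,6.2,-2],[-11.8,9.2,-3],[-11.8,9.2,-3],[-11.8,9.2,-3]],"delta_rot":[[0,0,0],[0,0,0],[0,0,0],[0,0,0],[0,0,0]],"hand":[8.5,8.5,8.5,8.5,8.5]}';  python3 - <<'E'
from h import *
c,p,d=snap('wrist','w3'); P=cloud(c,d); s=read_state(); print(s['position'])
hsv=cv2.cvtColor(p,cv2.COLOR_RGB2HSV)
m=(d>0)&(P[...,2]>15)&(P[...,2]<26)&(np.hypot(P[...,0]-459,P[...,1]-196)<45)&(hsv[...,1]>130)&((hsv[...,0]<8)|(hsv[...,0]>172))
Q=P[m];print(len(Q),cv2.minEnclosingCircle(Q[:,:2].astype(np.float32)))
E
```

```text
clock: 7.45
position: [577.1, 104.2, 151.9]
ee_rot: [-0.594, 0.804, -0.0, 0.001]
contact_force: [0.6, 1.9, -1.4]
gripper_width: 84.9
grasp_force: 0.0
clock: 8.07
position: [459.2, 196.6, 121.9]
ee_rot: [-0.596, 0.803, -0.0, 0.001]
contact_force: [0.1, -0.7, -0.2]
gripper_width: 85.0
grasp_force: 0.0
[459.54449651 196.26702889 121.79963817]
3530 ((459.78900146484375, 196.94520568847656), 29.863365173339844)
```

```bash
python3 -m creep '{"translation":[[0,0.05,-5],[0,0.05,-10],[0,0.05,-11.6],[0,0.05,-11.6]],"delta_rot":[[0,0,0],[0,0,0],[0,0,0],[0,0,0]],"hand":[8.5,8.5,8.5,8.5]}'; python3 -m creep '{"translation":[[0,0,0],[0,0,0],[0,0,0],[0,0,0],[0,0,0]],"delta_rot":[[0,0,0],[0,0,0],[0,0,0],[0,0,0],[0,0,0]],"hand":[5,5,5,5,5]}'; python3 -m creep '{"translation":[[0,0,5],[0,0,10],[4,-3.2,12],[8,-6.4,12],[12,-9.5,12],[16,-12.7,12],[17.7,-14,12],[17.7,-14,12]],"delta_rot":[[0,0,0],[0,0,0],[0,0,0],[0,0,0],[0,0,0],[0,0,0],[0,0,0],[0,0,0]],"hand":[5,5,5,5,5,5,5,5]}'; python3 hov.py w4; python3 - <<'E'
from h import *
c,p,d=load('w4'); P=cloud(c,d); ok=d>0
t=np.array([636.8,56.2]); a=np.radians(-17); ex=np.array([np.cos(a),np.sin(a)]);ey=np.array([-ex[1],ex[0]])
L=np.dstack([(P[...,:2]-t)@ex,(P[...,:2]-t)@ey,P[...,2]])
m=ok&(np.hypot(L[...,0],L[...,1])<40)&(L[...,2]>26)&(L[...,2]<45);print('white in place',m.sum(),np.median(L[m],0))
E
```

```text
clock: 8.62
position: [459.0, 195.5, 4.1]
ee_rot: [-0.595, 0.804, -0.0, -0.001]
contact_force: [0.1, -0.2, 0.1]
gripper_width: 85.0
grasp_force: 0.0
clock: 9.25
position: [459.9, 197.1, 7.4]
ee_rot: [-0.596, 0.803, -0.0, 0.002]
contact_force: [0.8, -1.9, 4.5]
gripper_width: 57.1
grasp_force: 62.6
clock: 10.25
position: [636.5, 55.4, 125.7]
ee_rot: [-0.594, 0.804, -0.0, 0.001]
contact_force: [-0.0, 1.0, -0.6]
gripper_width: 56.9
grasp_force: 64.6
tcp [635.61969665  56.16242847 125.67940171] w 56.82670930926518
-8 922 [633.   45.9 125.4]
4 11135 [635.1  52.8 138.5]
16 718 [633.1  51.2 145.8]
ring local ex -34.14358966834004 34.131502877806525 ey -30.46402529272666 29.38114280669158
brass 59 [634.68857692  50.92889807  35.52125834]
white in place 2135 [ -0.81517889 -13.05477428  34.78519478]
```

View pics/w4.png

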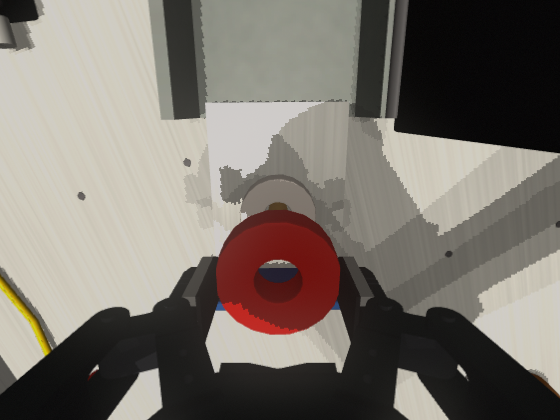

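```bash
python3 -m creep '{"translation":[[0.08,0.12,-2],[0.08,0.12,-4],[0.08,0.12,-5],[0.08,0.12,-6],[0.08,0.12,-7],[0.08,0.12,-7]],"delta_rot":[[0,0,0],[0,0,0],[0,0,0],[0,0,0],[0,0,0],[0,0,0]],"hand":[5,5,5,5,5,5]}'; python3 -m creep '{"translation":[[0,0,-0.6],[0,0,-1.1],[0,0,-1.4],[0,0,-1.4]],"delta_rot":[[0,0,0],[0,0,0],[0,0,0],[0,0,0]],"hand":[5,5,5,5]}'
```

```text
clock: 11.05
position: [635.9, 57.8, 54.6]
ee_rot: [-0.595, 0.803, 0.0, -0.001]
contact_force: [0.7, -0.7, -1.2]
gripper_width: 57.1
grasp_force: 64.6
clock: 11.55
position: [636.6, 57.9, 41.6]
ee_rot: [-0.595, 0.803, -0.0, 0.0]
contact_force: [-1.3, 0.5, 0.8]
gripper_width: 56.7
grasp_force: 64.8
```

```bash
python3 -m creep '{"translation":[[0,0,0],[0,0,0],[0,0,0],[0,0,4],[0,0,9],[0,0,12],[0,0,12]],"delta_rot":[[0,0,0],[0,0,0],[0,0,0],[0,0,0],[0,0,0],[0,0,0],[0,0,0]],"hand":[8.5,8.5,8.5,8.5,8.5,8.5,8.5]}'; python3 - <<'E'
from h import *
c,p,d=snap('wrist','w5'); P=cloud(c,d); ok=d>0; print(read_state()['position'])
t=np.array([636.8,56.2]); a=np.radians(-17); ex=np.array([np.cos(a),np.sin(a)]);ey=np.array([-ex[1],ex[0]])
L=np.dstack([(P[...,:2]-t)@ex,(P[...,:2]-t)@ey,P[...,2]])
hsv=cv2.cvtColor(p,cv2.COLOR_RGB2HSV);red=((hsv[...,0]<8)|(hsv[...,0]>172))&(hsv[...,1]>130)
m=ok&red&(np.hypot(L[...,0],L[...,1])<45)&(L[...,2]>10);x=L[m];print('red',m.sum(),np.percentile(x,[1,50,99],axis=0).round(1))
y=x[x[:,2]>np.percentile(x[:,2],60)-3];print('tilt',np.polyfit(y[:,0],y[:,2],1),np.polyfit(y[:,1],y[:,2],1))
E
```

```text
clock: 12.42
position: [638.2, 58.4, 164.9]
ee_rot: [-0.596, 0.803, -0.001, 0.003]
contact_force: [0.3, 0.0, -1.6]
gripper_width: 84.7
grasp_force: 0.0
[636.89724132  58.14663145 162.60061387]
red 3476 [[-28.9 -27.8  41.4]
 [ -1.8  -0.9  54.8]
 [ 26.2  28.7  56.4]]
tilt [1.09475817e-03 5.48040067e+01] [1.23445264e-03 5.48024215e+01]
```

Both rings are home (tops at 35 and 55 mm, level). Next: go outside the front plate with the fingers closed.

```bash
python3 -m creep '{"translation":[[1.5,5,0],[3,9.6,-1],[3,9.6,-6],[3,9.6,-11],[3,9.6,-11.5],[3,9.6,-11.5]],"delta_rot":[[0,0,0],[0,0,0],[0,0,0],[0,0,0],[0,0,0],[0,0,0]],"hand":[0,0,0,0,0,0]}'; python3 -m creep '{"translation":[[-0.6,-1.9,0],[-1.2,-3.8,0],[-1.75,-5.7,0],[-2.35,-7.65,0],[-2.9,-9.6,0],[-2.9,-9.6,0]],"delta_rot":[[0,0,0],[0,0,0],[0,0,0],[0,0,0],[0,0,0],[0,0,0]],"hand":[0,0,0,0,0,0]}'
```

```text
clock: 13.22
position: [667.1, 153.8, 46.7]
ee_rot: [-0.596, 0.803, -0.0, -0.0]
contact_force: [-0.4, -1.1, 1.0]
gripper_width: -0.3
grasp_force: 0.0
clock: 13.98
position: [635.3, 55.1, 45.6]
ee_rot: [-0.594, 0.804, 0.001, -0.002]
contact_force: [-0.8, 0.1, -0.2]
gripper_width: -0.0
grasp_force: 0.0
```

```bash
python3 -m creep '{"translation":[[-0.45,-1.45,0],[-0.9,-2.9,0],[-1.2,-3.8,0],[-1.5,-4.8,0]],"delta_rot":[[0,0,0],[0,0,0],[0,0,0],[0,0,0]],"hand":[0,0,0,0]}'; python3 - <<'E'
from h import *
c,p,d=snap('scene','s2'); P=cloud(c,d); ok=d>0; print(read_state()['position'])
t=np.array([636.8,56.2]); a=np.radians(-17); ex=np.array([np.cos(a),np.sin(a)]);ey=np.array([-ex[1],ex[0]])
L=np.dstack([(P[...,:2]-t)@ex,(P[...,:2]-t)@ey+149,P[...,2]])
hsv=cv2.cvtColor(p,cv2.COLOR_RGB2HSV)
f=ok&(hsv[...,1]>120)&(hsv[...,0]>100)&(hsv[...,0]<130)&(abs(L[...,0])<75)&(L[...,1]>60)&(L[...,1]<240)&(L[...,2]>5)&(L[...,2]<75)
print('front y',f.sum(),np.percentile(L[f],[2,50,98],axis=0).round(1))
E
```

```text
clock: 14.48
position: [622.0, 9.4, 45.7]
ee_rot: [-0.595, 0.803, 0.0, -0.0]
contact_force: [0.6, 4.0, -2.4]
gripper_width: 0.3
grasp_force: 1.7
[621.26894303   8.08681741  45.90195026]
front y 1184 [[-66.7  84.8   8.6]
 [ 13.7  87.9  39.4]
 [ 67.1  91.   69.2]]
```

View pics/s2.png

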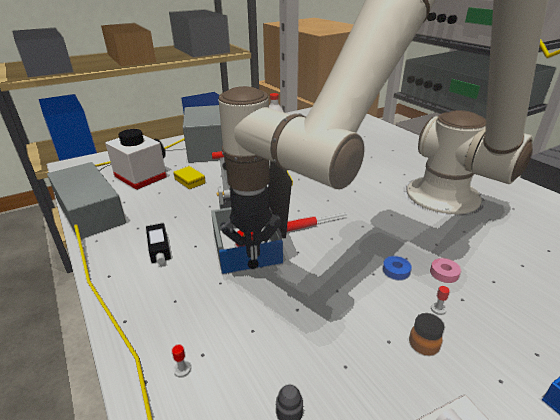

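The front plate (250,250) is nearly in, with the arm clear of the lid. Keep pushing until the force rises.

```bash
python3 -m creep '{"translation":[[-0.09,-0.29,0],[-0.15,-0.48,0],[-0.15,-0.48,0]],"delta_rot":[[0,0,0],[0,0,0],[0,0,0]],"hand":[0,0,0]}';  python3 -m creep '{"translation":[[-0.09,-0.29,0],[-0.15,-0.48,0],[-0.15,-0.48,0]],"delta_rot":[[0,0,0],[0,0,0],[0,0,0]],"hand":[0,0,0]}'
```

```text
clock: 14.9
position: [620.6, 5.5, 46.1]
ee_rot: [-0.595, 0.803, 0.0, -0.0]
contact_force: [-0.7, 3.6, -2.3]
gripper_width: 0.1
grasp_force: 1.8
clock: 15.28
position: [620.7, 5.3, 46.2]
ee_rot: [-0.596, 0.803, 0.001, 0.003]
contact_force: [0.1, 19.4, -2.9]
gripper_width: 0.1
grasp_force: 9.1
```

```bash
python3 -m creep '{"translation":[[1,3.2,0],[1.7,5.5,2],[1.7,5.5,8],[1.7,5.5,14],[1.7,5.5,20],[1.7,5.5,24],[-3,3.6,24],[-8,1.5,24]],"delta_rot":[[0,0,0],[0,0,0],[0,0,0],[0,0,0],[0,0,0],[0,0,0],[0,0,0],[0,0,0]],"hand":[0,0,0,0,0,0,0,0]}'; python3 -m creep '{"translation":[[-4,-1.9,0],[-8.3,-3.8,0],[-8.3,-3.8,0],[-8.3,-3.8,-5],[-8.3,-3.8,-9.5],[-8.3,-3.8,-9.5]],"delta_rot":[[0,0,0],[0,0,0],[0,0,0],[0,0,0],[0,0,0],[0,0,0]],"hand":[0,0,0,0,0,0]}'; cat > loc.py <<'E'
from h import *
a=np.radians(-17); ex=np.array([np.cos(a),np.sin(a)]);ey=np.array([-ex[1],ex[0]]);O=np.array([593.4,-85.8])
t=np.array(read_state()['position']);print('chamber',(t[:2]-O)@ex,(t[:2]-O)@ey,t[2])
E
python3 loc.py
```

```text
clock: 16.27
position: [538.5, 14.2, 286.9]
ee_rot: [-0.595, 0.803, -0.001, -0.0]
contact_force: [0.2, -0.1, 1.0]
gripper_width: 0.1
grasp_force: 0.0
clock: 17.02
position: [454.9, -23.4, 188.9]
ee_rot: [-0.595, 0.803, 0.001, -0.004]
contact_force: [-0.5, 0.4, 2.0]
gripper_width: -0.0
grasp_force: 0.0
chamber -150.70470051793288 19.138954185384122 188.94015521912866
```

```bash
python3 -m creep '{"translation":[[3.7,-1.1,-0.5],[5.6,-1.7,-0.9],[7.05,-2.15,-1.0],[8.5,-2.6,-1.1],[10,-3.05,-1.6],[11.45,-3.5,-2.2],[12.7,-3.9,-3.1],[13.9,-4.25,-4.2]],"delta_rot":[[0,0,0],[0,0,0],[0,0,0],[0,0,0],[0,0,0],[0,0,0],[0,0,0],[0,0,0]],"hand":[0,0,0,0,0,0,0,0]}'; python3 loc.py; python3 - <<'E'
from h import *
snap('scene','s3')
E
```

```text
clock: 18.02
position: [596.7, -65.6, 148.8]
ee_rot: [-0.595, 0.803, -0.0, 0.0]
contact_force: [-0.2, 0.7, 2.5]
gripper_width: 0.2
grasp_force: 1.0
chamber -2.775558984592897 20.26436983820705 148.84781764122107
```

View pics/s3.png

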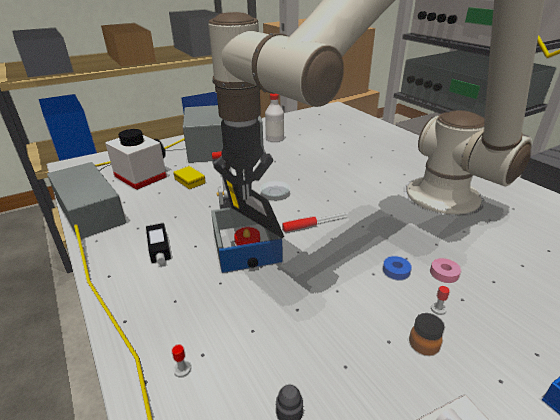

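The lid (strip at (232,195)) is about half down and following the finger. Continue the arc.

```bash
python3 -m creep '{"translation":[[0.9,-0.27,-1.3],[1.7,-0.5,-2.8],[2.3,-0.7,-4],[2.6,-0.8,-5],[2.9,-0.9,-6.2],[3,-0.9,-7],[3,-0.9,-7.3],[3,-0.9,-7.3]],"delta_rot":[[0,0,0],[0,0,0],[0,0,0],[0,0,0],[0,0,0],[0,0,0],[0,0,0],[0,0,0]],"hand":[0,0,0,0,0,0,0,0]}'; python3 loc.py
```

```text
clock: 19.08
position: [625.3, -74.3, 78.0]
ee_rot: [-0.596, 0.803, -0.0, -0.0]
contact_force: [-3.4, 0.3, 9.1]
gripper_width: -0.6
grasp_force: 4.5
chamber 27.115550361950024 20.27766905735861 78.02288421699726
```

Lid shut (tip stopped at 78 mm with 9 N). Next: over to behind the clamp.

```bash
python3 -m creep '{"translation":[[0,0,5],[0,0,11],[0,0,17],[0,0,21],[-2,-5.8,21],[-4,-11.6,21],[-6.2,-17.8,21],[-6.2,-17.8,18]],"delta_rot":[[0,0,0],[0,0,0],[0,0,0],[0,0,0],[0,0,0],[0,0,0],[0,0,0],[0,0,0]],"hand":[0,0,0,0,0,0,0,0]}'; python3 loc.py; python3 - <<'E'
from h import *
a=np.radians(-17); ex=np.array([np.cos(a),np.sin(a)]);ey=np.array([-ex[1],ex[0]]);O=np.array([593.4,-85.8])
c,p,d=snap('scene','s4');P=cloud(c,d);L=np.dstack([(P[...,:2]-O)@ex,(P[...,:2]-O)@ey,P[...,2]]);h=cv2.cvtColor(p,cv2.COLOR_RGB2HSV)
m=(d>0)&((h[...,0]<8)|(h[...,0]>172))&(h[...,1]>130)&(L[...,2]>100)&(L[...,2]<230)&(abs(L[...,0]-20)<50)&(abs(L[...,1]+105)<100);print('bar',m.sum(),np.percentile(L[m],[2,50,98],axis=0))
y=(d>0)&(h[...,0]>20)&(h[...,0]<35)&(h[...,1]>90)&(abs(L[...,1])<90)&(abs(L[...,0])<100);print('strip',y.sum(),np.median(L[y],0))
E
```

```text
clock: 20.08
position: [562.8, -256.1, 258.2]
ee_rot: [-0.593, 0.805, -0.002, 0.001]
contact_force: [0.0, 0.4, -0.5]
gripper_width: 0.4
grasp_force: 0.0
chamber 20.515752685195263 -171.8365685943528 258.17613414521264
bar 150 [[  -6.83983112 -114.71202144  191.16602084]
 [  22.68402405 -109.33472795  200.14101938]
 [  49.57995604 -105.18516857  205.46037119]]
strip 267 [67.38372985 20.36122062 81.83304157]
```

View pics/s4.png

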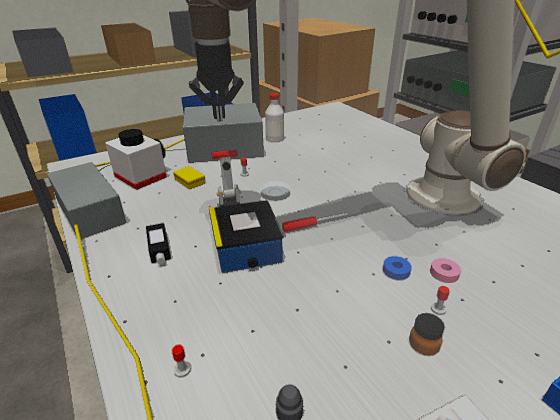

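The lid lies shut and the carriage is in. The clamp bar (224,154) is upright and the gripper is behind it. Lower and sweep.

```bash
python3 -m creep '{"translation":[[0,0,-5],[0,0,-8],[0,0,-8],[0.6,1.9,-8],[1.15,3.7,-8],[1.6,5.2,-8.1]],"delta_rot":[[0,0,0],[0,0,0],[0,0,0],[0,0,0],[0,0,0],[0,0,0]],"hand":[0,0,0,0,0,0]}'; python3 loc.py
```

```text
clock: 20.88
position: [580.8, -198.9, 177.2]
ee_rot: [-0.596, 0.803, -0.001, 0.001]
contact_force: [0.1, -1.2, 0.9]
gripper_width: 0.3
grasp_force: 0.9
chamber 20.98838806137872 -111.89603323857708 177.1922726388615
```

```bash
python3 -m creep '{"translation":[[0.35,1.15,-0.1],[0.7,2.3,-0.5],[1.0,3.35,-1.0],[1.35,4.4,-1.7],[1.6,5.25,-2.5],[1.85,6.0,-3.5],[2.0,6.6,-4.5],[2.15,7.05,-5.7]],"delta_rot":[[0,0,0],[0,0,0],[0,0,0],[0,0,0],[0,0,0],[0,0,0],[0,0,0],[0,0,0]],"hand":[0,0,0,0,0,0,0,0]}'; python3 loc.py;  python3 -m creep '{"translation":[[0.03,0.1,-0.5],[0.07,0.2,-1],[0.1,0.3,-1.5],[0.1,0.3,-1.9],[0.1,0.3,-1.9]],"delta_rot":[[0,0,0],[0,0,0],[0,0,0],[0,0,0],[0,0,0]],"hand":[0,0,0,0,0]}'; python3 loc.py
```

```text
clock: 21.88
position: [601.1, -129.2, 117.5]
ee_rot: [-0.595, 0.803, 0.0, 0.0]
contact_force: [1.0, 0.4, 1.0]
gripper_width: -0.2
grasp_force: 0.8
chamber 20.09687548188764 -39.24299260723294 117.48750428429288
clock: 22.5
position: [601.6, -126.8, 101.0]
ee_rot: [-0.596, 0.803, -0.0, -0.0]
contact_force: [-4.4, 2.4, 9.5]
gripper_width: 0.2
grasp_force: 4.6
chamber 19.850756012751667 -36.83507390938339 101.01367608945719
```

Stopped at 101 mm as predicted. A small extra press, then retreat and check.

```bash
python3 -m creep '{"translation":[[0,0,-0.3],[0,0,-0.3]],"delta_rot":[[0,0,0],[0,0,0]],"hand":[0,0]}'; python3 loc.py; python3 -m creep '{"translation":[[0,0,4],[0,0,9],[0,0,15],[-3,-5,20],[-6,-10,20],[-8,-14,20],[-8,-14,20]],"delta_rot":[[0,0,0],[0,0,0],[0,0,0],[0,0,0],[0,0,0],[0,0,0],[0,0,0]],"hand":[0,0,0,0,0,0,0]}';  python3 - <<'E'
from h import *
a=np.radians(-17); ex=np.array([np.cos(a),np.sin(a)]);ey=np.array([-ex[1],ex[0]]);O=np.array([593.4,-85.8])
c,p,d=snap('scene','s5');P=cloud(c,d);L=np.dstack([(P[...,:2]-O)@ex,(P[...,:2]-O)@ey,P[...,2]]);h=cv2.cvtColor(p,cv2.COLOR_RGB2HSV)
m=(d>0)&((h[...,0]<8)|(h[...,0]>172))&(h[...,1]>130)&(L[...,2]>60)&(L[...,2]<230)&(abs(L[...,0]-20)<50)&(abs(L[...,1]+55)<120);print('bar',m.sum(),np.percentile(L[m],[2,50,98],axis=0))
f=(d>0)&(h[...,1]>120)&(h[...,0]>100)&(h[...,0]<130)&(abs(L[...,0])<75)&(L[...,1]>60)&(L[...,1]<240)&(L[...,2]>5)&(L[...,2]<75);print('front',np.median(L[f],0))
cv2.imwrite('pics/s5c.png',cv2.resize(p[130:330,130:460,::-1],None,fx=2.4,fy=2.4))
E
```

```text
clock: 22.75
position: [601.7, -126.9, 100.8]
ee_rot: [-0.596, 0.803, -0.001, -0.0]
contact_force: [-8.5, 4.6, 20.8]
gripper_width: 0.2
grasp_force: 10.5
chamber 19.931735174868265 -36.85499322219836 100.84599660477012
clock: 23.62
position: [520.2, -269.4, 296.6]
ee_rot: [-0.593, 0.805, -0.0, 0.0]
contact_force: [0.3, -0.5, -0.2]
gripper_width: -0.3
grasp_force: 0.0
bar 184 [[ -8.19844985 -15.40600655  80.28712386]
 [ 22.19506047   1.16425861 101.08801248]
 [ 49.11169418   4.29955293 105.88289874]]
front [ 5.97393396 83.1601663  42.62659346]
```

View pics/s5c.png

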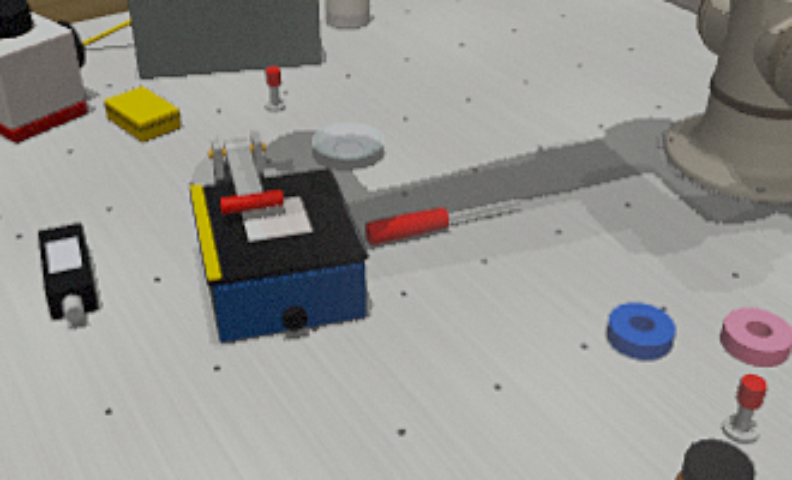

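The carriage is in with its front plate at (290,300), the lid is shut, and the clamp bar (252,202) is down on the lid. The bystanders are undisturbed and the robot is clear.

```bash
python3 -c "from bench import job_done; print(job_done())"
```

```text
the job is handed in; nothing more can be done
None
```

The job is done and handed in at about 24 s: the white then the red ring are fully home on the post, the carriage is fully in, the lid is shut, and the clamp is down on the lid as far as it goes, with nothing else on the table seen to have moved.

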